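# Swing the cutting guide square on its pivot pin

## Task

Get the cutting guide ready for square cuts: pick up the pale wooden guide, lay it flat on the walnut board with its forked end round the brass pivot pin and its handle swung well away from the brass fence (about half a right angle, on the open side), and let go of it. Then take it by the handle or push it there, so that it swings about the pin until its blade lies flush along the fence with the fork still fully home on the pin, and leave it there. Do not disturb the lime halves, the tumbler or the pepper mill.

Things in the scene. Friction and masses are not known exactly. Their poses are not given: they have to be found in the camera images.
- guide: Pale wooden paddle-shaped guide, loose, 0.18-0.34 kg, flat, 16 mm thick. Origin on its underside, mid blade; x points to the forked end, y across, z up. Blade x = -55 to +55 mm, 60 mm wide; handle 26 mm wide, on to x = -130 mm; centre of mass near x = -25 mm. Fork: a slot 16 mm wide through the thickness, along y = 0, open at x = +55 mm, bottom at x = +33 mm. Starts flat on the worktop
- guide_fork (a point): Where the pin's axis stands when the fork is fully home: the point x = +38 mm, y = 0 of the guide, at half its thickness (8 mm above its underside)
- guide_handle (a point): Middle of the guide's handle, x = -98 mm of the guide, at half its thickness (8 mm above its underside)
- pivot: Brass pivot pin, 10 mm thick, 31 mm high, with the brass fence, both fixed on the board. Origin on the pin's axis at the board's top face, z up. x is the way from handle to fork of a guide lying square; it points to the robot's left and ahead. The fence is on the y < 0 side; y > 0 (nearer the robot) is open. A heading 0.85 rad clockwise from x, seen from above, is well open
- fence (a point): Middle of the fence's face towards the guide, at half height: x = -62.5, y = -28.5, z = 12 mm of the pivot. Straight bar parallel to the pivot's x, 65 mm long, 24 mm high, 14 mm thick with a 5 mm low foot behind (to y = -62.5 mm). With the blade flush along it the guide's x is parallel to the pivot's and its middle line at y = +1.5 mm of the pivot
- board: Walnut board fixed on the worktop, 240 mm (its x) by 340 mm (its y), 19 mm thick; origin at the centre of its underside, its top is at z = 0.019. (A wall cabinet, underside about 480 mm above the worktop, hangs over the worktop beyond about x = 0.55 for y < 0.13: keep tall parts of the arm off it.)
- lime_half_0: half a lime, cut face down, 54 mm wide, 35 mm high, loose on the board; origin under its centre
- lime_half_1: the other half lime, same size, loose on the board; origin under its centre
- tumbler: clear glass tumbler, 77 mm wide, 94 mm high, loose on the worktop; origin at the centre of its underside
- pepper_mill: dark wooden pepper mill, 58 mm wide, 170 mm high, loose on the worktop; origin at the centre of its underside
Not all that is in view belongs to the job. Of the things shaped like the guide, the wooden one is meant.

How it is judged:
On the way:
1. the guide lies flat on the board, fork round the pin, handle swung well off the fence (more than 0.45 rad), and is let go (horizontal distance between guide_fork and pivot below 0.012 m and z of guide in the frame of pivot between -0.004 and 0.004 m and angle between guide's own z axis and vertical below 0.05 rad and contact force between the fingers and guide below 0.05 N and angle between the x axis of guide and the x axis of pivot, either way round above 0.45 rad and y of guide_handle in the frame of pivot above 0.03 m), for 0.2 s.
At the end, for the whole second after the job is handed in: The guide lies flat and at rest on the board, released, fork on the pin (pin axis within 9 mm of the fully-home point), handle on the far side of the pin from the fork mouth, its heading within 0.05 rad of the fence's and its middle line within 4 mm of the flush line (horizontal distance between guide_fork and pivot below 0.009 m and z of guide in the frame of pivot between -0.004 and 0.004 m and angle between guide's own z axis and vertical below 0.05 rad and angle between the x axis of guide and the x axis of pivot, either way round below 0.05 rad and y of guide in the frame of pivot between -0.003 and 0.0055 m and x of guide in the frame of pivot below -0.025 m and linear speed of guide below 0.01 m/s and contact force between the fingers and guide below 0.05 N); the robot touches nothing.
It fails at once if the lime half 0 is pushed more than 20 mm or tipped (distance of lime_half_0 from where it was at the start of the episode above 0.02 m or angle between lime_half_0's own z axis and vertical above 0.35 rad).
It fails at once if the lime half 1 is pushed more than 20 mm or tipped (distance of lime_half_1 from where it was at the start of the episode above 0.02 m or angle between lime_half_1's own z axis and vertical above 0.35 rad).
It fails at once if the tumbler is pushed more than 20 mm or tipped (distance of tumbler from where it was at the start of the episode above 0.02 m or angle between tumbler's own z axis and vertical above 0.35 rad).
It fails at once if the pepper mill is pushed more than 20 mm or tipped (distance of pepper_mill from where it was at the start of the episode above 0.02 m or angle between pepper_mill's own z axis and vertical above 0.35 rad).
It also fails if it takes over 56 s, if anything falls off the work surface, if the arm or the gripper's body presses on something with over 40 N, if the wrist force passes 120 N, or if a joint passes its speed limit or range.

## Robot

A 6-joint arm with a two-finger parallel gripper is mounted at the origin on a cart in front of the work surface, level with it; the furniture and walls round the work are solid. World frame = base frame: x ahead of the robot, y to its left, z up, the work surface at z = 0. Lengths are in m, angles in rad, forces in N, time in s.
With the tool pointing down it reaches from about 0.275 to 1 m from the base axis. Payload 8.4 kg.
Tool frame: the origin (TCP) lies on the centre line of the jaws, within the pads' length; the fingertips stand 17 mm ahead of it and the grasp point (between the pads) lies 2 mm behind it (bot.tcp_to_tips is the y of the fingertips in the tool frame, in m); y points along the fingers, z is the direction in which the jaws open and shut, and the axes are right-handed (so a half turn about y gives the same grasp; the last joint's range is limited). The gripper opens to 85 mm and grips with 20 to 120 N. Pads are 22 mm wide; open, the fingers measure 114 mm over their backs; the gripper's body (76 mm by 85 mm) begins 54 mm behind the grasp point. The pads swing forward as they close: fully open they stand 13 mm farther back than shut.
Start: joints at [1.25, 0.353, 1.633, -0, 1.155, -0.002], TCP at [0.196, 0.594, 0.213] pointing down, gripper open.
Joint ranges: [-2.63, 2.63], [-0.92, 2.1], [0.06, 2.66], [-1.3, 4.44], [0, 2.69], [-3.02, 3.02]. Speed limits (rad/s): [2.22, 2.22, 2.79, 3.14, 3.14, 3.14].

## Interface

Orientations are given as a unit quaternion [x, y, z, w].
In Python, from workcell import bot, hand, kinematics, get_obs, vision, hand_in gives the robot as it stands. The module is installed in compiled form; this text tells all that it offers. Calls block until the motion is done:
- bot.reach(position, orientation): joint-space move of the TCP to a pose.
- bot.servo_line(position, ori=None, velocity=0.15): straight line of the TCP; ori=None keeps the orientation; velocity is the mean speed in m/s.
- bot.goto_joints(angles): joint-space move.
- hand.move_gripper(opening, strength=None): finger opening in m; strength is the grip in N (None keeps the last); returns when the fingers have stopped.
- bot.dwell(seconds).
- kinematics.solve_ik(position, orientation): joint angles nearest the present ones, or None.
- get_obs(): the state.
- vision.read_camera(name): name is "side" or "top"; returns a dict with "frame" (420x560x3 uint8, red, green, blue), "intrinsics" (3x3 intrinsics, pixels), "view" (4x4, takes a point from world to camera coordinates). Camera axes: x right, y down, z forward; pixel columns grow to the right and rows downward; lengths in m; the calibration is good to about 2 mm. A picture is of the moment at which its call begins. There is no depth.
A pose or a line that the arm cannot do raises bot.IKError and nothing moves.
- hand_in(): hands the job in, once; it reports no verdict.
The state is a dict: "time_s": time; "joint_pos": joint angles; "joint_vel": joint speeds; "joint_efforts": joint torques, N m; "position": TCP position; "orientation": TCP orientation; "wrist_force": force on the tool from outside, world axes, zero at the start; "ft_torque": the same for the moment, N m; "gripper_width": finger opening in m.
Only numpy, scipy, OpenCV 4.12 (cv2) and the standard library are available. Lean on these libraries where they do the work, as an engineer would, in place of code of your own. Each camera call takes 0.05 s, during which the arm holds its last target.

## Working session

There is one attempt and no reset: what is moved stays moved. The work goes in short steps, each a Python script; the robot and the scene stay as the last script left them, time stands still between calls to the robot, and variables do not carry over. Pictures are saved under pics/ and viewed, and the job is handed in when it is done.

```bash
mkdir -p pics; ls
python3 - <<'E'
from workcell import bot, hand, kinematics, get_obs, vision
import cv2, numpy as np
for n in("side","top"):
    c=vision.read_camera(n); cv2.imwrite(f"pics/{n}0.png",c["frame"][:,:,::-1]); print(n,c["intrinsics"].round(1).tolist(),c["view"].round(4).tolist())
o=get_obs(); print({k:np.round(v,3).tolist() for k,v in o.items()}, bot.tcp_to_tips)
E
```

```text
pics
side [[481.2, 0.0, 294.3], [0.0, 481.2, 196.4], [0.0, 0.0, 1.0]] [[-0.9948, -0.0994, -0.0234, 0.5258], [-0.0473, 0.6516, -0.757, 0.0823], [0.0905, -0.752, -0.6529, 1.0639], [0.0, 0.0, 0.0, 1.0]]
top [[515.3, 0.0, 275.5], [0.0, 515.3, 209.2], [0.0, 0.0, 1.0]] [[0.019, -0.9995, 0.0239, -0.0374], [-0.9933, -0.0216, -0.1137, 0.5109], [0.1142, -0.0216, -0.9932, 1.1917], [0.0, 0.0, 0.0, 1.0]]
{'time_s': 0.1, 'joint_pos': [1.25, 0.354, 1.634, 0.0, 1.155, -0.002], 'joint_vel': [0.001, -0.002, -0.003, 0.001, 0.002, -0.001], 'joint_efforts': [0.001, -60.636, -34.282, 0.0, 0.004, 0.0], 'position': [0.196, 0.593, 0.212], 'orientation': [0.699, -0.112, 0.112, -0.698], 'wrist_force': [-0.543, 0.165, -0.457], 'ft_torque': [0.007, 0.062, -0.011], 'gripper_width': 0.086} 0.017
```

View pics/top0.png

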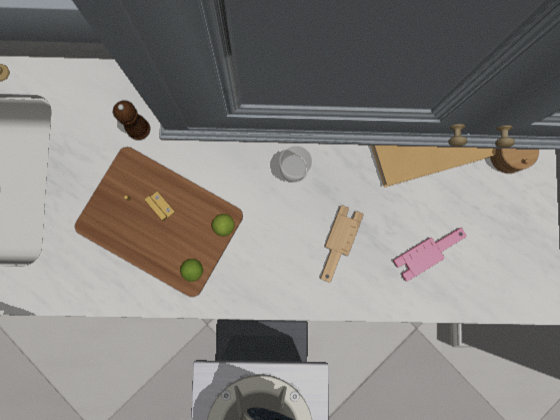

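View pics/side0.png

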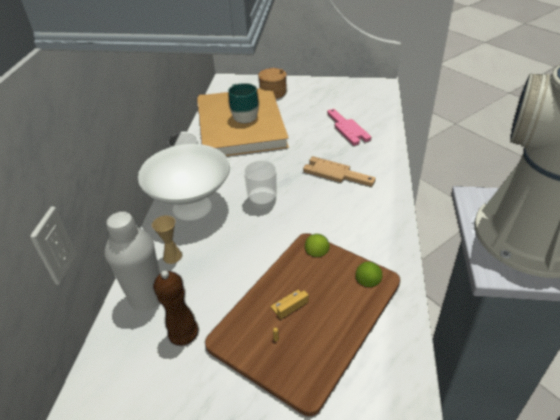

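Run:
```python
import cv2, numpy as np
t=cv2.imread("pics/top0.png"); s=cv2.imread("pics/side0.png")
f=lambda im,x,y,w,h,k:cv2.resize(im[y:y+h,x:x+w],None,fx=k,fy=k,interpolation=cv2.INTER_CUBIC)
a=np.hstack([f(t,300,195,70,95,5),f(t,100,180,90,95,5)]);cv2.imwrite("pics/c1.png",cv2.resize(a,(800,475)))
a=np.hstack([f(s,295,145,90,70,4),f(s,250,280,90,70,4)]);cv2.imwrite("pics/c2.png",a)
```

```text
(no output)
```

View pics/c1.png

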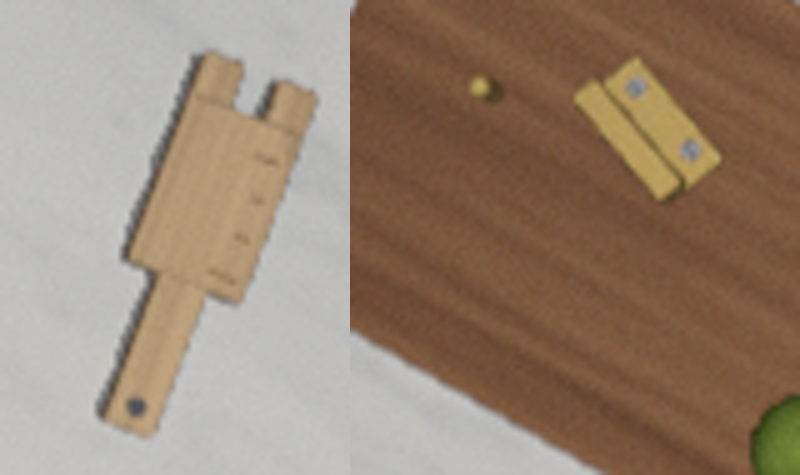

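View pics/c2.png

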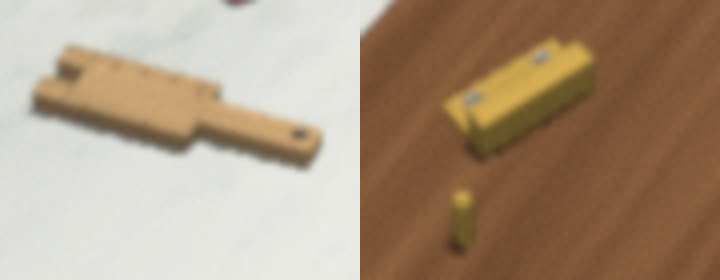

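The top picture shows two things shaped like the guide: the pale wooden one at about (342,243) and a pink one at about (430,255). The ochre slab at (430,160) isn't a paddle. I choose the wooden one. The crop confirms its two prongs pointing up, handle down and hole at about (327,277). The brass pin top is at (126,198), with the fence at (160,205).

```bash
cat > h.py <<'E'
import cv2, numpy as np
from scipy.optimize import least_squares
def ray(cam,uv):
    K,V=cam["intrinsics"],cam["view"];R,t=V[:3,:3],V[:3,3]
    d=R.T@np.linalg.solve(K,[uv[0],uv[1],1.]); return -R.T@t,d
def plane(cam,uv,z):
    o,d=ray(cam,uv); return o+d*(z-o[2])/d[2]
def proj(cam,p):
    q=cam["view"][:3,:3]@np.asarray(p)+cam["view"][:3,3]; q=cam["intrinsics"]@q; return q[:2]/q[2]
def tri(c1,u1,c2,u2):
    A=[];b=[]
    for c,u in((c1,u1),(c2,u2)):
        o,d=ray(c,u);d=d/np.linalg.norm(d);P=np.eye(3)-np.outer(d,d);A.append(P);b.append(P@o)
    A=np.vstack(A);b=np.hstack(b);x=np.linalg.lstsq(A,b,rcond=None)[0];return x,np.linalg.norm(A@x-b)
def mask(cam,lo,hi,roi):
    h=cv2.cvtColor(cam["frame"],cv2.COLOR_RGB2HSV);m=cv2.inRange(h,np.array(lo),np.array(hi));z=np.zeros_like(m);x,y,w,hh=roi;z[y:y+hh,x:x+w]=m[y:y+hh,x:x+w];return z
def big(m):
    c,_=cv2.findContours(m,cv2.RETR_EXTERNAL,cv2.CHAIN_APPROX_NONE);return max(c,key=cv2.contourArea)
E
python3 - <<'E'
from h import *
from workcell import vision
t=vision.read_camera("top");s=vision.read_camera("side")
for c,pts in((t,[(342,243),(126,198),(152,205),(165,205),(200,250),(327,277)]),(s,[(340,172),(276,331),(290,302),(276,338),(370,183)])):
    h=cv2.cvtColor(c["frame"],cv2.COLOR_RGB2HSV);print([h[v,u].tolist() for u,v in pts])
mt=mask(t,(8,60,90),(22,190,255),(310,195,60,95));ms=mask(s,(8,60,60),(22,200,255),(295,145,90,50))
bt=mask(t,(19,110,100),(32,255,255),(115,185,65,40));bs=mask(s,(19,110,60),(32,255,255),(255,280,70,70))
cv2.imwrite("pics/m1.png",np.hstack([cv2.resize(m[y:y+100,x:x+100],None,fx=2,fy=2,interpolation=0) for m,x,y in((mt,290,190),(ms,290,130),(bt,100,150),(bs,240,270))]))
for nm,m in(("t",mt),("s",ms)): print(nm,cv2.approxPolyDP(big(m),1.5,True)[:,0].tolist())
for m in(bt,bs):
    n,l,st,ce=cv2.connectedComponentsWithStats(m);print([(st[i].tolist(),ce[i].round(1).tolist()) for i in range(1,n) if st[i][4]>5])
E
```

```text
[[16, 86, 181], [21, 138, 148], [20, 124, 181], [21, 125, 181], [13, 125, 124], [15, 16, 98]]
[[16, 109, 201], [20, 158, 152], [20, 158, 213], [21, 148, 110], [16, 109, 133]]
t [[344, 206], [339, 208], [325, 245], [331, 251], [321, 278], [328, 281], [331, 279], [340, 254], [348, 253], [362, 216], [361, 213], [356, 211], [352, 218], [346, 217], [348, 208]]
s [[304, 166], [305, 172], [337, 181], [346, 178], [371, 185], [374, 181], [374, 177], [350, 171], [346, 165], [312, 157], [310, 163]]
[([145, 191, 29, 29, 376], [158.9, 205.6]), ([124, 195, 4, 5, 15], [125.5, 196.9])]
[([271, 290, 37, 29, 542], [290.0, 303.4]), ([273, 328, 5, 13, 54], [275.3, 333.8])]
```

View pics/m1.png

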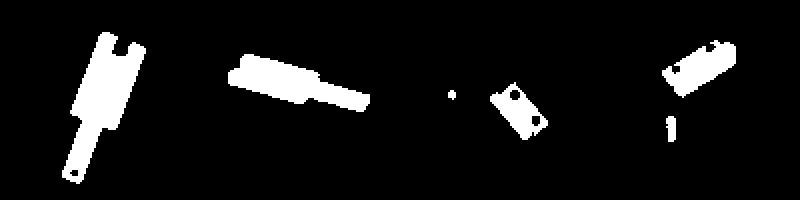

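```bash
cat >> h.py <<'E'
def hole(cam,m):
    c=big(m);f=cv2.drawContours(np.zeros_like(m),[c],-1,255,-1);f[m>0]=0
    n,l,st,ce=cv2.connectedComponentsWithStats(f)
    i=1+np.argmax(st[1:,4]) if n>1 else None
    return ce[i] if i else None
def guide_axis(cam,m,z):
    """contour on plane z -> axis heading, end points along it, mid line"""
    c=big(m)[:,0].astype(float)
    P=np.array([plane(cam,p,z)[:2] for p in c])
    f=cv2.drawContours(np.zeros_like(m),[big(m)],-1,255,-1)
    ys,xs=np.nonzero(f);Q=np.array([plane(cam,p,z)[:2] for p in zip(xs.astype(float),ys)])
    mu=Q.mean(0);w,v=np.linalg.eigh(np.cov((Q-mu).T));a=v[:,1]
    return P,mu,a
E
python3 - <<'E'
from h import *
from workcell import vision
t=vision.read_camera("top");s=vision.read_camera("side")
mt=mask(t,(8,60,90),(22,190,255),(310,195,60,95));ms=mask(s,(8,60,60),(22,200,255),(295,145,90,50))
ht,hs=hole(t,mt),hole(s,ms);print("hole",ht,hs)
if hs is None:
    g=s["frame"][168:190,355:378].sum(2);print(g.min(),np.unravel_index(g.argmin(),g.shape))
if hs is not None: print(tri(t,ht,s,hs))
# corners both views: prong left-out? print candidates
for a,b in(((339,207),(312,157)),((362,215),(304,166)),):
    print("corner",tri(t,a,s,b))
P,mu,a=guide_axis(t,mt,0.016)
if a[0]<0:a=-a
n=np.array([-a[1],a[0]]);U=(P-mu)@a;W=(P-mu)@n
print("mu",mu,"head",np.arctan2(a[1],a[0]),"U",U.min(),U.max(),"W",W.min(),W.max())
hw=W[(U<U.min()+.06)&(U>U.min()+.01)];print("handle W",hw.min(),hw.max())
g=mu+a*((U.min()+.130+U.max()-.055)/2)+n*(W.min()+W.max())/2;print("origin",g)
# side check on plane 0.016 hole
print("hole plane",plane(t,ht,.016))
# pin
pt,_=tri(t,(125.7,197.2),s,(275.2,329.3)) ,0;print("pin top",pt,"pin base side z=.019",plane(s,(275.5,339),.019),"top cam at .05",plane(t,(125.7,197.2),.05))
bt=mask(t,(19,110,100),(32,255,255),(135,185,45,40));c=big(bt);print("fence t",cv2.minAreaRect(c),cv2.approxPolyDP(c,1.5,True)[:,0].tolist())
bs=mask(s,(19,110,60),(32,255,255),(255,280,70,45));print("fence s",cv2.approxPolyDP(big(bs),1.5,True)[:,0].tolist())
# board & limes
m=mask(t,(4,70,30),(17,220,190),(60,140,190,165));r=cv2.minAreaRect(big(m));print("board",r,[plane(t,p,.019)[:2].round(4).tolist() for p in cv2.boxPoints(r)])
m=mask(t,(28,100,30),(50,255,255),(170,200,80,90));n_,l,st,ce=cv2.connectedComponentsWithStats(m);print([plane(t,ce[i],.035)[:2].round(3).tolist() for i in range(1,n_) if st[i][4]>60])
E
```

```text
hole [326.8 276. ] None
260 (np.int64(12), np.int64(0))
corner (array([ 0.50816703, -0.17318041,  0.059586  ]), np.float64(0.011531420923725269))
corner (array([ 0.5174736 , -0.24333039, -0.02506635]), np.float64(0.013393321332497123))
mu [ 0.44400235 -0.1831492 ] head -0.3556020056224139 U -0.10324444216462149 0.0788059122865601 W -0.02963815866003564 0.029704841340272733
handle W -0.012723540059026347 0.012746953791454354
origin [ 0.46771306 -0.19191955]
hole plane [ 0.35656279 -0.15171275  0.016     ]
pin top (array([0.5293379 , 0.32229608, 0.04734168]), np.float64(0.0008388277891832087)) pin base side z=.019 [0.52946349 0.32347134 0.019     ] top cam at .05 [0.52958506 0.32160139 0.05      ]
fence t ((159.0819549560547, 205.09835815429688), (28.936338424682617, 15.364426612854004), 50.19443130493164) [[157, 191], [150, 197], [145, 198], [145, 200], [162, 219], [166, 215], [167, 217], [171, 214], [173, 210]]
fence s [[306, 292], [297, 290], [295, 291], [298, 293], [295, 296], [292, 295], [293, 292], [278, 301], [280, 304], [277, 307], [275, 303], [271, 307], [280, 318], [304, 304], [307, 300]]
board ((158.39254760742188, 220.68887329101562), (142.40802001953125, 100.8230209350586), 29.638381958007812) [[0.4546, 0.4527], [0.6684, 0.3472], [0.5042, 0.045], [0.2959, 0.1559]]
[[0.472, 0.096], [0.365, 0.166]]
```

```bash
python3 - <<'E'
from h import *
from workcell import vision
t=vision.read_camera("top");s=vision.read_camera("side")
for a,b in(((339,207),(304,166)),((362,214.5),(312,157)),):
    print("corner",tri(t,a,s,b))
hs=None
h=s["frame"][170:188,355:378].astype(int).sum(2);print(h.tolist()[4:14])
bt=mask(t,(19,110,100),(32,255,255),(135,185,45,40))
ys,xs=np.nonzero(bt);
c=big(bt)[:,0].astype(float)
P=np.array([plane(t,p,.043)[:2] for p in c])
r=cv2.minAreaRect((P*1000).astype(np.float32));bp=cv2.boxPoints(r)/1000;print(r,bp.round(4).tolist())
# front edge points: between (145,200)..(162,219)
d=np.array([17,19])/np.hypot(17,19);nn=np.array([-d[1],d[0]])
e=(c-[145,200])@d;f=(c-[145,200])@nn
k=(e>2)&(e<23)&(abs(f)<1.5);vx,vy,x0,y0=cv2.fitLine(P[k].astype(np.float32),cv2.DIST_L2,0,.01,.01).ravel()
if vx<0:vx,vy=-vx,-vy
print("front edge head",np.arctan2(vy,vx),k.sum())
for th in(np.arctan2(vy,vx),):
  R=np.array([[np.cos(th),np.sin(th)],[-np.sin(th),np.cos(th)]]);pin=np.array([.5294,.3222]);print((R@(np.array([x0,y0])-pin)),[(R@(p-pin)).round(4).tolist() for p in bp])
o,_=0,0
print("fence side front top edge pts",[tri(t,(145,199),s,(280,304)),])
E
python3 - <<'E'
import cv2
s=cv2.imread("pics/side0.png");cv2.imwrite("pics/c3.png",cv2.resize(s[145:195,295:385],None,fx=8,fy=8,interpolation=0))
E
```

```text
corner (array([ 0.52075202, -0.17852418,  0.02516209]), np.float64(0.00024239650556102891))
corner (array([ 0.50485362, -0.23606071,  0.01249407]), np.float64(0.00039549566646069316))
[[488, 489, 495, 499, 512, 516, 532, 551, 568, 591, 594, 620, 641, 649, 653, 665, 667, 670, 675, 680, 680, 681, 680], [486, 483, 482, 486, 484, 496, 499, 511, 519, 520, 533, 552, 570, 585, 605, 618, 632, 644, 656, 665, 672, 677, 675], [471, 480, 484, 482, 483, 483, 489, 487, 483, 496, 505, 504, 513, 504, 511, 533, 552, 582, 613, 638, 651, 674, 678], [454, 464, 466, 474, 480, 482, 489, 482, 484, 482, 482, 477, 465, 424, 407, 409, 459, 511, 539, 565, 618, 660, 675], [380, 401, 419, 441, 458, 469, 470, 482, 481, 487, 487, 477, 436, 357, 316, 332, 390, 461, 489, 511, 571, 645, 681], [309, 322, 346, 368, 386, 411, 427, 446, 460, 471, 477, 477, 443, 384, 357, 369, 408, 451, 461, 466, 535, 641, 681], [269, 274, 282, 292, 310, 332, 350, 383, 398, 420, 446, 451, 448, 440, 431, 446, 460, 468, 450, 433, 523, 643, 677], [275, 263, 260, 269, 277, 277, 285, 292, 317, 329, 360, 384, 401, 424, 445, 456, 465, 454, 409, 430, 540, 652, 682], [337, 327, 306, 282, 265, 261, 274, 268, 276, 275, 295, 306, 325, 340, 370, 392, 399, 395, 376, 453, 584, 663, 682], [478, 464, 430, 368, 326, 293, 282, 277, 274, 277, 273, 274, 275, 285, 300, 303, 318, 336, 393, 506, 638, 680, 687]]
((513.6754760742188, 245.17953491210938), (68.24498748779297, 34.83700180053711), 41.534996032714844) [[0.4765999913215637, 0.23559999465942383], [0.49970000982284546, 0.2094999998807907], [0.5508000254631042, 0.2547999918460846], [0.5277000069618225, 0.2808000147342682]]
front edge head 0.7303109 16
[-0.06249043 -0.03028268] [[-0.0971, -0.0293], [-0.0973, -0.0641], [-0.0291, -0.0645], [-0.0289, -0.0297]]
fence side front top edge pts [(array([0.52558298, 0.2753273 , 0.05674049]), np.float64(0.0001244380821502477))]
```

View pics/c3.png

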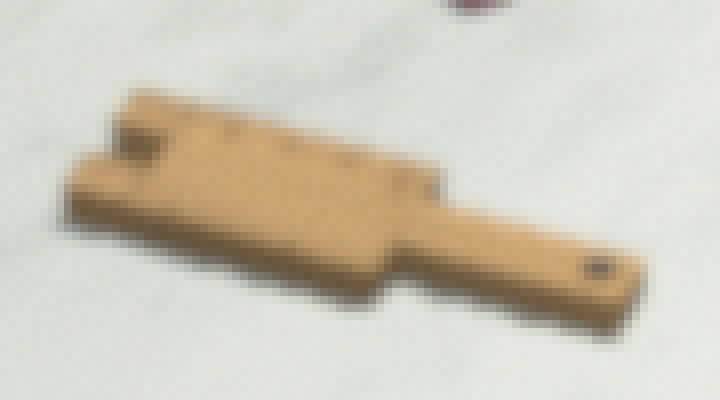

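```bash
cat >> h.py <<'E'
from scipy.spatial.transform import Rotation as Ro
def toolq(h,flip=False):
    """tool down, jaws opening across a guide with heading h"""
    z=np.array([-np.sin(h),np.cos(h),0])*(-1 if flip else 1);y=np.array([0,0,-1.]);x=np.cross(y,z)
    return Ro.from_matrix(np.stack([x,y,z],1)).as_quat()
E
python3 - <<'E'
from h import *
from workcell import *
t=vision.read_camera("top");s=vision.read_camera("side")
print("hole tri",tri(t,(326.8,276.),s,(369.2,178.2)))
g=np.array([.4677,-.1920]);hd=-.356;a=np.array([np.cos(hd),np.sin(hd)]);p=g-.028*a
j0=np.array(get_obs()["joint_pos"])
for f in(0,1):
    for nm,pos,h in(("mid",[.36,.35,.22],.2),("pre",[*p,.15],hd),("grasp",[*p,.022],hd),("place",[.45,.33,.04],-.12),("sw0",[.39,.34,.04],-.12),("sw1",[.43,.23,.04],.73)):
        q=kinematics.solve_ik(pos,toolq(h,f));print(f,nm,None if q is None else np.round(q,2))
E
```

```text
hole tri (array([ 0.35609482, -0.15167303,  0.01603301]), np.float64(0.0006643198558320594))
0 mid [ 0.77  0.15  1.88 -0.    1.11 -1.  ]
0 pre [-0.39  0.2   2.   -0.    0.94 -1.61]
0 grasp [-0.39  0.41  2.09 -0.    0.64 -1.61]
0 place [ 0.63  0.47  1.91 -0.    0.76 -0.82]
0 sw0 [ 0.71  0.43  1.99 -0.    0.72 -0.74]
0 sw1 [ 0.49  0.39  2.06 -0.    0.69 -1.81]
1 mid [ 0.77  0.15  1.88 -0.    1.11  2.14]
1 pre [-0.39  0.2   2.   -0.    0.94  1.53]
1 grasp [-0.39  0.41  2.09 -0.    0.64  1.53]
1 place [ 0.63  0.47  1.91 -0.    0.76  2.32]
1 sw0 [ 0.71  0.43  1.99 -0.    0.72  2.4 ]
1 sw1 [ 0.49  0.39  2.06 -0.    0.69  1.33]
```

The handle hole triangulates to z = 16.0 mm, which matches the stated thickness. Next I move over the guide and descend.

Run:
```python
from h import *
from workcell import *
g=np.array([.4677,-.1920]);hd=-.356;a=np.array([np.cos(hd),np.sin(hd)]);p=g-.028*a
bot.reach([.36,.35,.22],toolq(.2))
bot.reach([*p,.12],toolq(hd))
bot.servo_line([*p,.032],velocity=.12)
s=vision.read_camera("side");cv2.imwrite("pics/s1.png",s["frame"][:,:,::-1])
t=vision.read_camera("top");cv2.imwrite("pics/t1.png",t["frame"][:,:,::-1])
o=get_obs();print(o["time_s"],o["position"],o["wrist_force"])
a=cv2.resize(s["frame"][100:220,270:400,::-1],None,fx=4,fy=4);cv2.imwrite("pics/s1c.png",a)
```

```text
4.5833 [ 0.44210604 -0.18246471  0.03275704] [-0.06229363 -0.30902686  0.18456296]
```

View pics/s1c.png

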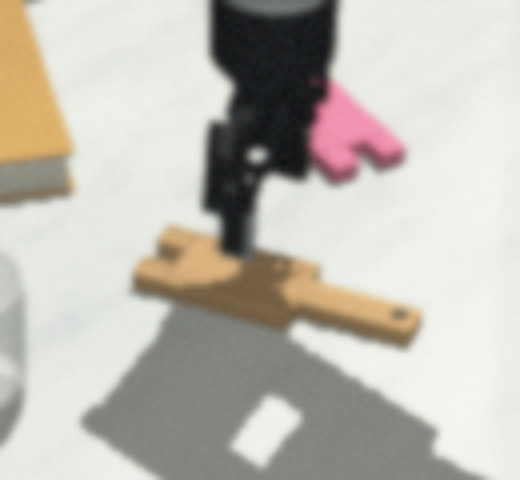

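Run:
```python
from h import *
from workcell import *
s=vision.read_camera("side")
for k in(.043,.05):
  for z in(.015,.02,.025,.03,.04): print(k,z,proj(s,[.442+k*.348,-.1825+k*.937,z]).round(1))
```

```text
0.043 0.015 [328.3 179.1]
0.043 0.02 [328.4 177.5]
0.043 0.025 [328.4 176. ]
0.043 0.03 [328.5 174.4]
0.043 0.04 [328.6 171.2]
0.05 0.015 [327.2 180.7]
0.05 0.02 [327.3 179.1]
0.05 0.025 [327.3 177.6]
0.05 0.03 [327.4 176. ]
0.05 0.04 [327.4 172.8]
```

Run:
```python
import cv2,numpy as np
s=cv2.imread("pics/s1.png");t=cv2.imread("pics/t1.png")
cv2.imwrite("pics/s1d.png",np.hstack([cv2.resize(s[120:190,300:365],None,fx=6,fy=6,interpolation=2),cv2.resize(t[190:260,310:375],None,fx=6,fy=6,interpolation=2)]))
```

```text
(no output)
```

View pics/s1d.png

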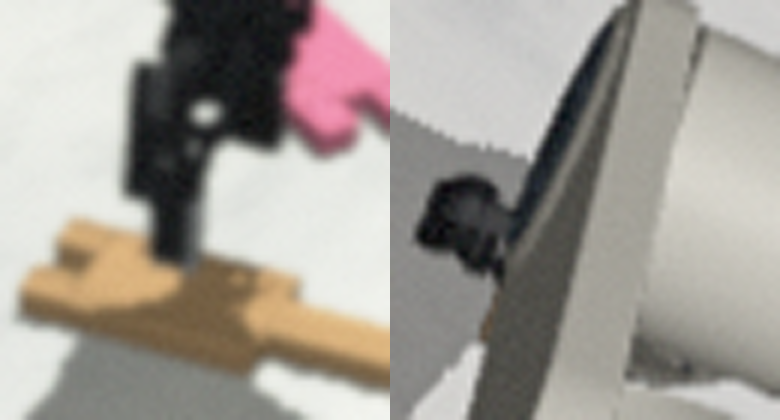

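View pics/t1.png

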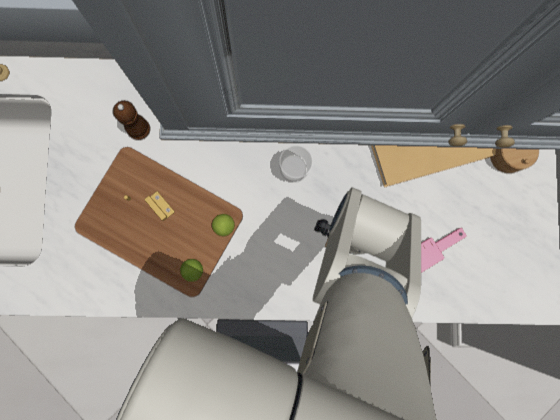

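Run:
```python
from h import *
from workcell import *
s=vision.read_camera("side");t=vision.read_camera("top")
o=get_obs();print(o["time_s"],o["position"],o["orientation"],o["joint_vel"],o["gripper_width"])
for k in(-.057,-.043,0):
  for z in(.015,.03,.05): print(k,z,proj(s,[.442+k*.348,-.1825+k*.937,z]).round(1))
cv2.imwrite("pics/s2.png",cv2.resize(s["frame"][40:200,260:400,::-1],None,fx=4,fy=4))
```

```text
4.7333 [ 0.44190266 -0.18241781  0.03260348] [ 0.69602275 -0.1247668   0.12562806 -0.69584709] [-1.98696122e-03  2.85340891e-03  2.40830288e-03 -1.65830830e-04
 -2.26861580e-03 -8.49519228e-05] 0.08591534964510958
-0.057 0.015 [343.2 157.5]
-0.057 0.03 [343.4 152.9]
-0.057 0.05 [343.7 146.6]
-0.043 0.015 [341.2 160.4]
-0.043 0.03 [341.4 155.7]
-0.043 0.05 [341.7 149.4]
0 0.015 [334.9 169.5]
0 0.03 [335.1 164.8]
0 0.05 [335.3 158.5]
```

View pics/s2.png

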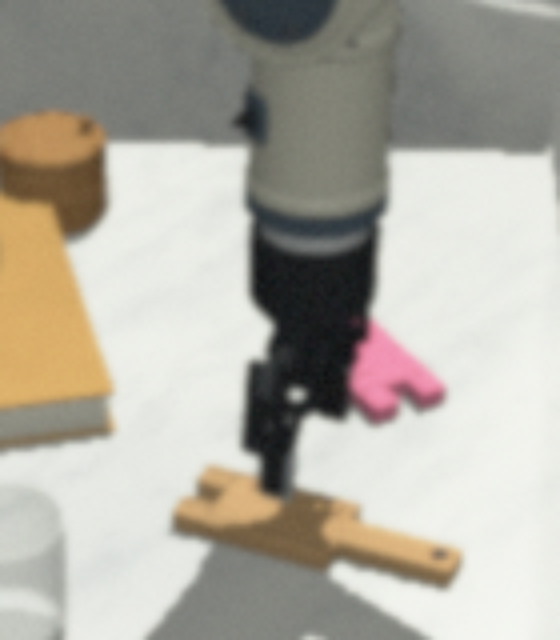

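Run:
```python
from h import *
from workcell import *
p=get_obs()["position"]
p=np.array([.44155,-.18222,0])
for z in(.026,.022,.020):
    bot.servo_line([p[0],p[1],z],velocity=.06);o=get_obs();print(o["position"].round(4),o["wrist_force"].round(2))
s=vision.read_camera("side")
cv2.imwrite("pics/s3.png",cv2.resize(s["frame"][100:200,290:390,::-1],None,fx=6,fy=6,interpolation=cv2.INTER_CUBIC))
```

```text
[ 0.4412 -0.1821  0.0257] [ 0.82 -0.51 -0.7 ]
[ 0.4413 -0.1821  0.0217] [0.31 0.38 0.11]
[ 0.4415 -0.1822  0.0199] [-0.64  0.06  0.3 ]
```

View pics/s3.png

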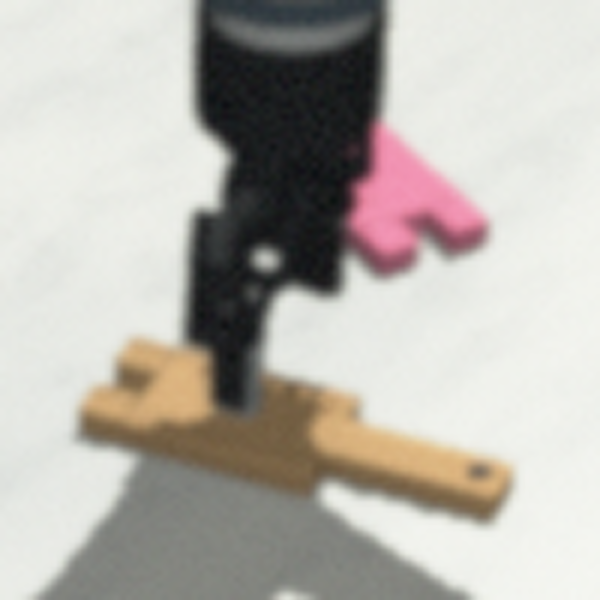

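Run:
```python
from h import *
from workcell import *
hand.move_gripper(.05,20);o=get_obs();print(o["time_s"],o["gripper_width"],o["wrist_force"].round(2))
s=vision.read_camera("side")
cv2.imwrite("pics/s4.png",cv2.resize(s["frame"][100:200,290:390,::-1],None,fx=6,fy=6,interpolation=cv2.INTER_CUBIC))
```

```text
5.975 0.050183670806376354 [-0.28 -0.3  -0.26]
```

View pics/s4.png

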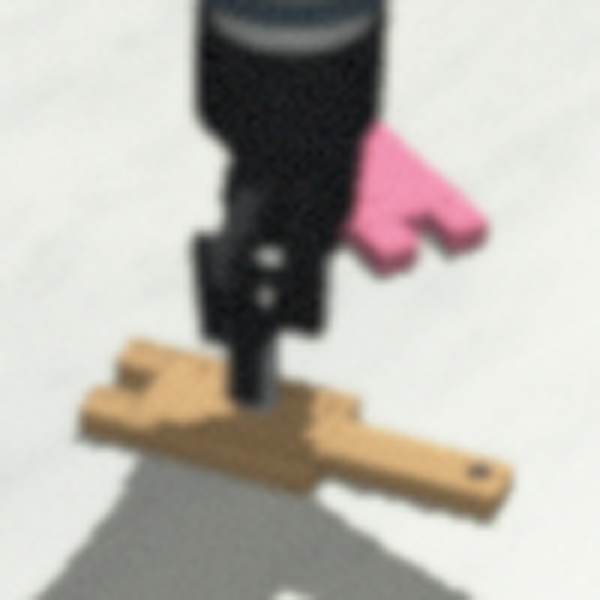

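Closing to 50 mm met nothing, and the picture shows the tips well above the guide. The fingertips stand about 25–30 mm higher than the stated tool frame implies. I'll trust the pictures and go down in guarded steps.

Run:
```python
from h import *
from workcell import *
hand.move_gripper(.085,20)
for z in(.012,.006,.002,-.002,-.006):
    try: bot.servo_line([.44155,-.18222,z],velocity=.06)
    except Exception as e: print(e);break
    o=get_obs();print(o["position"].round(4),o["wrist_force"].round(2))
    if abs(o["wrist_force"][2])>4:break
print(o["time_s"],o["joint_pos"].round(3))
s=vision.read_camera("side")
cv2.imwrite("pics/s5.png",cv2.resize(s["frame"][100:200,290:390,::-1],None,fx=6,fy=6,interpolation=cv2.INTER_CUBIC))
```

```text
[ 0.4411 -0.182   0.0114] [-0.02 -1.04 -0.59]
[ 0.4412 -0.1821  0.0056] [ 0.8  -0.64  0.15]
[ 0.4414 -0.1821  0.0018] [-0.56  0.6   0.35]
[ 0.4413 -0.1821 -0.0022] [ 0.43 -0.09 -0.13]
[ 0.4413 -0.1821 -0.0063] [-0.11 -0.65 -0.31]
7.75 [-0.395  0.468  2.095 -0.     0.579 -1.609]
```

View pics/s5.png

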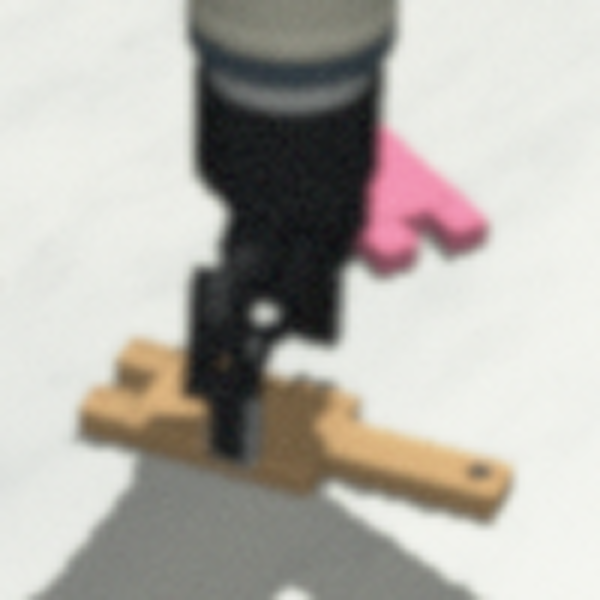

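Run:
```python
from h import *
from workcell import *
for z in(-.010,-.014,-.018,-.021):
    bot.servo_line([.44155,-.18222,z],velocity=.06)
    o=get_obs();print(o["position"].round(4),o["wrist_force"].round(2))
    if abs(o["wrist_force"][2])>4:break
hand.move_gripper(.05,25)
o=get_obs();print(o["time_s"],o["gripper_width"],o["wrist_force"].round(2),o["position"])
s=vision.read_camera("side")
cv2.imwrite("pics/s6.png",cv2.resize(s["frame"][100:200,290:390,::-1],None,fx=6,fy=6,interpolation=cv2.INTER_CUBIC))
```

```text
[ 0.4414 -0.1821 -0.0102] [-0.06 -0.23  0.05]
[ 0.4414 -0.1821 -0.0142] [-0.55 -0.38 -0.23]
[ 0.4413 -0.1821 -0.0183] [0.11 0.15 1.26]
[ 0.4414 -0.1821 -0.0212] [-0.07 -0.28 -0.16]
9.1583 0.059155057161550416 [-0.68  0.23  4.21] [ 0.44161973 -0.18230191 -0.02077551]
```

View pics/s6.png

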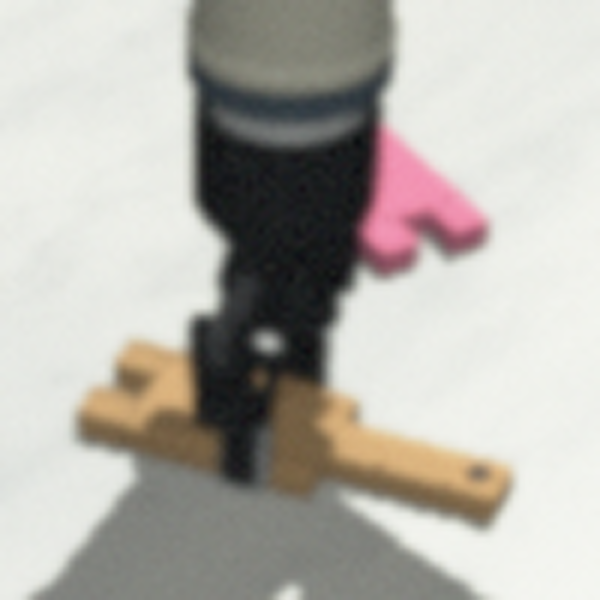

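Run:
```python
from h import *
from workcell import *
bot.servo_line([.4414,-.1821,-.017],velocity=.05)
hand.move_gripper(.05,45);print(get_obs()["gripper_width"])
bot.servo_line([.4414,-.1821,.10],velocity=.15)
o=get_obs();print(o["wrist_force"],o["ft_torque"])
bot.reach([.455,.325,.10],toolq(-.12))
o=get_obs();print(o["time_s"],o["gripper_width"],o["position"])
s=vision.read_camera("side");t=vision.read_camera("top")
cv2.imwrite("pics/s7.png",s["frame"][:,:,::-1])
cv2.imwrite("pics/t7.png",t["frame"][:,:,::-1])
```

```text
0.05860683145131002
[-0.61380293  0.25412851 -1.40612782] [ 0.04279191 -0.00313396  0.00785919]
12.45 0.05846680386890493 [0.45529332 0.32412473 0.09989901]
```

View pics/s7.png

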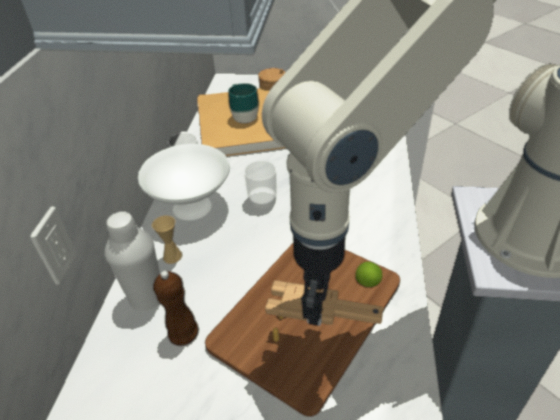

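View pics/t7.png

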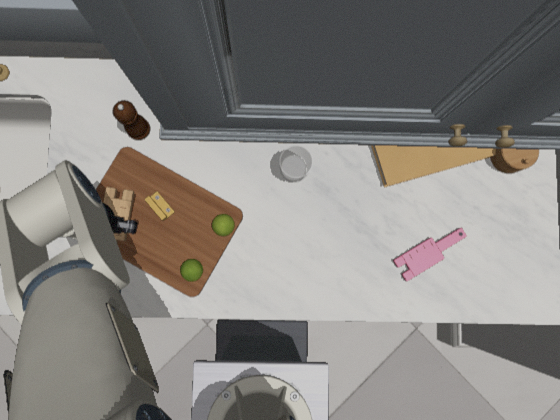

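Run:
```python
from h import *
from workcell import *
bot.servo_line([.455,.325,.042],velocity=.1)
o=get_obs();print(o["time_s"],o["position"],o["wrist_force"])
s=vision.read_camera("side");t=vision.read_camera("top")
a=cv2.resize(s["frame"][265:365,250:390,::-1],None,fx=4,fy=4,interpolation=cv2.INTER_CUBIC)
b=cv2.resize(t["frame"][175:240,95:175,::-1],None,fx=6,fy=6,interpolation=cv2.INTER_CUBIC)
cv2.imwrite("pics/s8.png",a);cv2.imwrite("pics/t8.png",b)
cv2.imwrite("pics/s8r.png",s["frame"][:,:,::-1]);cv2.imwrite("pics/t8r.png",t["frame"][:,:,::-1])
```

```text
13.2833 [0.45527078 0.3251334  0.04223496] [ 0.86412441  0.70295965 -1.65655214]
```

View pics/s8.png

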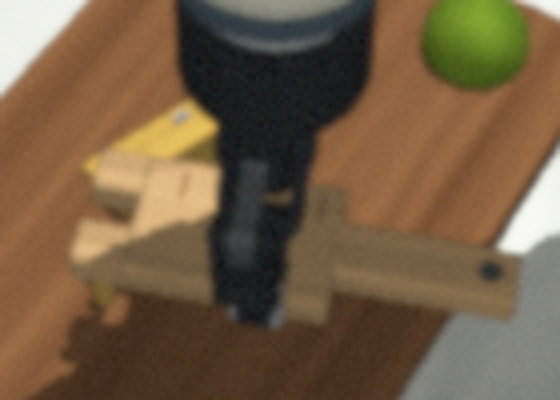

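View pics/t8.png

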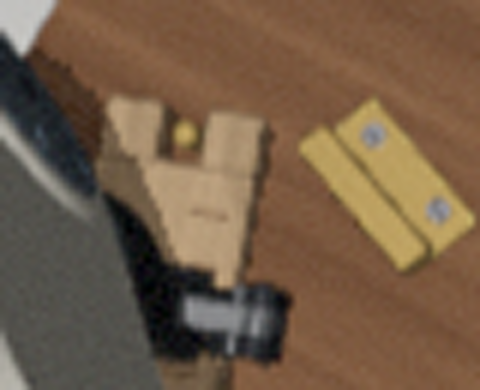

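Run:
```python
from h import *
from workcell import *
s=vision.read_camera("side");t=vision.read_camera("top")
A=tri(t,(139.7,194.7),s,(277,302.5));B=tri(t,(113,191.3),s,(268.2,329.5))
print(A,B)
zt=.078
for zt in(.07,.076,.082):
    R=plane(t,(139.7,194.7),zt);L=plane(t,(113.2,191.3),zt);d=(L-R)[:2];print(zt,"fork front mid",(L+R)[:2]/2,"width",np.hypot(*d),"head",np.arctan2(-d[0],d[1]),"slot bottom",plane(t,(125.2,202),zt)[:2],"slot c",plane(t,(125.67,196.7),zt)[:2],"hole side",plane(s,(372.5,332.5),zt)[:2])
print("pin",plane(t,(126,197.2),.05))
```

```text
(array([0.5311456 , 0.28403473, 0.0726253 ]), np.float64(0.002666696519614122)) (array([0.537548  , 0.34344051, 0.0774104 ]), np.float64(0.0017805212605884271))
0.07 fork front mid [0.53665043 0.31499266] width 0.06084409235911025 head -0.10671022144357817 slot bottom [0.51588935 0.31675724] slot c [0.52809198 0.31632618] hole side [0.36280431 0.32981067]
0.076 fork front mid [0.53580823 0.31337796] width 0.06053277749483643 head -0.10671022144358057 slot bottom [0.51515338 0.31513351] slot c [0.52729358 0.31470465] hole side [0.36338723 0.33383315]
0.082 fork front mid [0.53496604 0.31176325] width 0.060221462630562474 head -0.10671022144357768 slot bottom [0.51441742 0.31350977] slot c [0.52649518 0.31308312] hole side [0.36397016 0.33785563]
pin [0.52960051 0.32091017 0.05      ]
```

Run:
```python
from h import *
from workcell import *
bot.servo_line([.4626,.3318,.042],velocity=.1)
bot.servo_line([.4626,.3318,.037],velocity=.1)
o=get_obs();print(o["time_s"],o["position"],o["wrist_force"])
s=vision.read_camera("side");t=vision.read_camera("top")
a=cv2.resize(s["frame"][290:350,255:315,::-1],None,fx=8,fy=8,interpolation=cv2.INTER_CUBIC)
b=cv2.resize(t["frame"][175:235,95:135,::-1],None,fx=8,fy=8,interpolation=cv2.INTER_CUBIC)
cv2.imwrite("pics/s9.png",np.hstack([a,b]))
```

```text
13.9833 [0.46198237 0.33135384 0.03646393] [ 0.3030625  -0.05048344 -1.54418799]
```

View pics/s9.png

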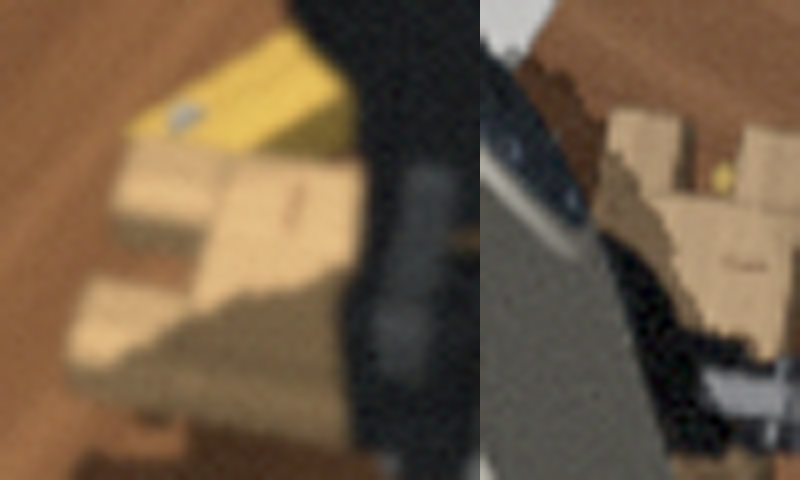

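Run:
```python
from h import *
from workcell import *
t=vision.read_camera("top")
for z in(.0665,.0695,.0725):
    f=plane(t,(124.9,189.6),z)[:2];b=plane(t,(124.2,199.1),z)[:2];c=plane(t,(124.45,196),z)[:2]
    a=np.array([np.cos(-.11),np.sin(-.11)]);n=np.array([-a[1],a[0]])
    pin=np.array([.5294,.3218]);print(z,"pin rel slot: ahead of bottom",(pin-b)@a,"front ahead of pin",(f-pin)@a,"lat",(pin-c)@n, "slot len",(f-b)@a)
print(plane(t,(125.4,197.2),.05))
```

```text
0.0665 pin rel slot: ahead of bottom 0.006250535219274935 front ahead of pin 0.015644289422781392 lat 0.0015832697556282388 slot len 0.021894824642056325
0.0695 pin rel slot: ahead of bottom 0.006543243639725871 front ahead of pin 0.015295734160938384 lat 0.0024406336629382358 slot len 0.021838977800664256
0.0725 pin rel slot: ahead of bottom 0.006835952060176704 front ahead of pin 0.014947178899095376 lat 0.0032979975702481777 slot len 0.021783130959272083
[0.52956961 0.32229259 0.05      ]
```

Run:
```python
from h import *
from workcell import *
bot.servo_line([.4614,.3342,.037],velocity=.05)
bot.dwell(.1);f0=get_obs()["wrist_force"]
for z in(.031,.025,.018,.012,.008,.006,.004,.002,.0,-.002,-.004):
    bot.servo_line([.4614,.3342,z],velocity=.06)
    o=get_obs();d=o["wrist_force"]-f0
    if z<.01 or abs(d).max()>3: print(z,o["position"].round(4),d.round(2))
    if abs(d).max()>4:break
print(o["time_s"])
s=vision.read_camera("side");t=vision.read_camera("top")
a=cv2.resize(s["frame"][290:350,255:315,::-1],None,fx=8,fy=8,interpolation=cv2.INTER_CUBIC)
b=cv2.resize(t["frame"][175:235,95:135,::-1],None,fx=8,fy=8,interpolation=cv2.INTER_CUBIC)
cv2.imwrite("pics/s10.png",np.hstack([a,b]))
```

```text
0.008 [0.4613 0.3341 0.0078] [-0.3   0.1   0.35]
0.006 [0.4614 0.3342 0.0059] [-0.33  0.88 -0.13]
0.004 [0.4613 0.3341 0.0039] [-0.12  0.84  0.46]
0.002 [0.4613 0.3341 0.0018] [-0.5   0.74 -0.36]
0.0 [ 4.613e-01  3.341e-01 -1.000e-04] [-0.31  0.38 -0.25]
-0.002 [ 0.4616  0.3344 -0.0015] [-0.93  0.66  6.77]
17.0
```

View pics/s10.png

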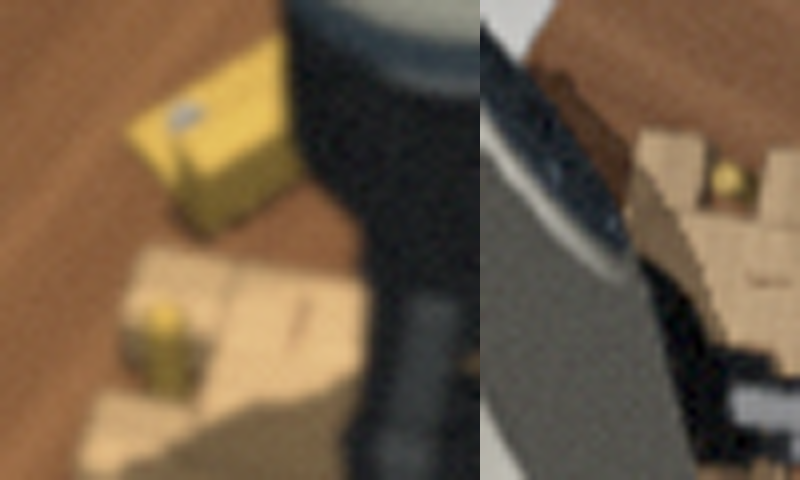

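Run:
```python
from h import *
from workcell import *
a=np.array([np.cos(-.11),np.sin(-.11)])
bot.servo_line([.4614,.3342,-.0005],velocity=.05);bot.dwell(.1);f0=get_obs()["wrist_force"];print(f0.round(2))
for k in range(1,8):
    p=np.array([.4614,.3342])+a*.001*k
    bot.servo_line([*p,-.0008],velocity=.03);o=get_obs();d=o["wrist_force"]-f0;print(k,d.round(2))
    if d[:2]@a<-5:break
hand.move_gripper(.085,20);bot.dwell(.3)
o=get_obs();print(o["time_s"],o["wrist_force"].round(2),o["gripper_width"])
s=vision.read_camera("side");t=vision.read_camera("top")
a=cv2.resize(s["frame"][280:360,255:375,::-1],None,fx=5,fy=5,interpolation=cv2.INTER_CUBIC)
b=cv2.resize(t["frame"][175:255,95:135,::-1],None,fx=5,fy=5,interpolation=cv2.INTER_CUBIC)
cv2.imwrite("pics/s11.png",np.hstack([a,b]))
```

```text
[-0.78 -0.12 -1.64]
1 [ 0.34 -0.95 -0.45]
2 [ 1.43  0.37 -0.29]
3 [0.59 0.52 0.03]
4 [ 0.29  0.39 -0.32]
5 [-3.63  1.94  1.11]
6 [-8.53  4.72  2.99]
19.6333 [ 0.49 -0.62 -0.13] 0.08522094513128223
```

View pics/s11.png

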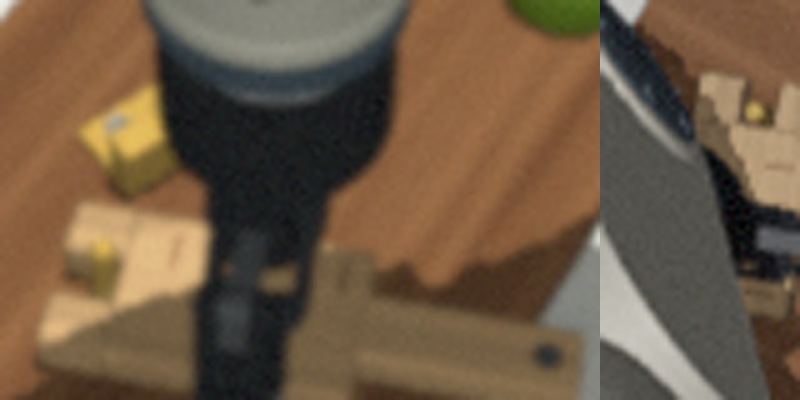

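Run:
```python
from h import *
from workcell import *
o=get_obs();p=o["position"]
bot.servo_line([p[0],p[1],.07],velocity=.12)
hand.move_gripper(.06,20)
bot.servo_line([.3972,.3364,.07],velocity=.15)
print(get_obs()["time_s"])
s=vision.read_camera("side");t=vision.read_camera("top")
a=cv2.resize(s["frame"][280:380,255:395,::-1],None,fx=5,fy=5,interpolation=cv2.INTER_CUBIC)
b=cv2.resize(t["frame"][175:275,85:145,::-1],None,fx=5,fy=5,interpolation=cv2.INTER_CUBIC)
cv2.imwrite("pics/s12.png",a);cv2.imwrite("pics/t12.png",b)
```

```text
21.4667
```

View pics/s12.png

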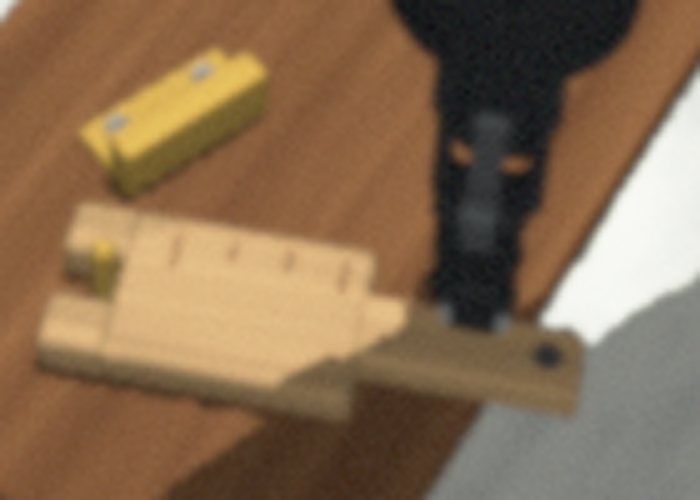

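View pics/t12.png

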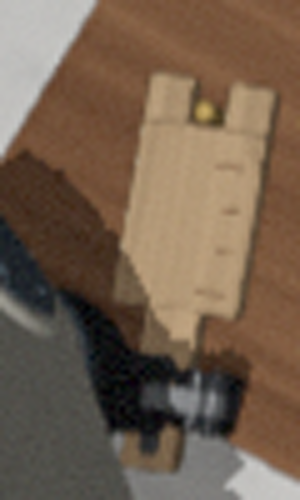

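Run:
```python
from h import *
from workcell import *
s=vision.read_camera("side");t=vision.read_camera("top")
z=.035
L=plane(t,(115.4,190),z)[:2];R=plane(t,(140.6,193.4),z)[:2];H=plane(s,(364.6,351),z)[:2];F=(L+R)/2;d=F-H
print(L,R,H,"len",np.hypot(*d),"head",np.arctan2(d[1],d[0]),np.arctan2(-(L-R)[0],(L-R)[1]),"tcp",get_obs()["position"])
print("pin",plane(t,(126,197.2),.05)[:2], "slot bottom",plane(t,(85+206/5,175+125/5),z)[:2])
```

```text
[0.548103   0.35059703] [0.54135967 0.29130646] [0.37353023 0.34384997] len 0.17272563836769658 head -0.13296135445391388 -0.11324710750112801 tcp [0.39813671 0.33654637 0.07007041]
pin [0.52960051 0.32091017] slot bottom [0.52496378 0.32414354]
```

Run:
```python
from h import *
from workcell import *
bot.servo_line([.3960,.3388,.03],velocity=.12)
f0=get_obs()["wrist_force"]
for z in(.018,.010,.006):
    bot.servo_line([.3960,.3388,z],velocity=.08);d=get_obs()["wrist_force"]-f0
    if abs(d[2])>4: print("contact",z,d);break
hand.move_gripper(.015,20);o=get_obs();print(o["time_s"],o["gripper_width"],(o["wrist_force"]-f0).round(2),o["position"])
s=vision.read_camera("side")
cv2.imwrite("pics/s13.png",cv2.resize(s["frame"][280:380,255:395,::-1],None,fx=5,fy=5,interpolation=cv2.INTER_CUBIC))
```

```text
23.35 0.02515159329640445 [-1.59 -0.08  2.46] [0.39617124 0.3390972  0.00627065]
```

View pics/s13.png

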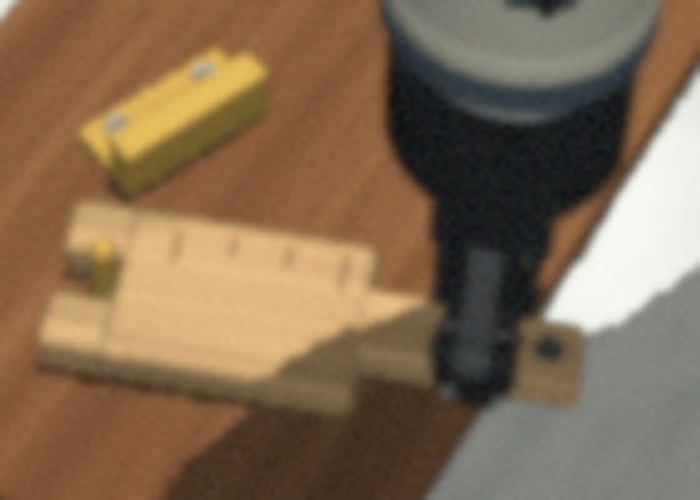

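The handle is gripped, with the fork still on the pin. Now I swing it about the pin.

Run:
```python
from h import *
from workcell import *
pin=np.array([.5296,.3218]);p0=np.array([.3960,.3388]);z=.0062;h0=-.12
bot.dwell(.05);f0=get_obs()["wrist_force"]
for dth in np.append(np.arange(.1,.71,.1),[.76,.80]):
    R=np.array([[np.cos(dth),-np.sin(dth)],[np.sin(dth),np.cos(dth)]]);d=R@(p0-pin);p=pin+d*(1-.0006*dth/.8/.134)
    bot.servo_line([*p,z],toolq(h0+dth),velocity=.08)
    o=get_obs();d=o["wrist_force"]-f0;a=np.array([np.cos(h0+dth),np.sin(h0+dth)])
    print(round(dth,2),d.round(1),"along",round(float(d[:2]@a),1),"across",round(float(d[1]*a[0]-d[0]*a[1]),1))
    if np.hypot(*d[:2])>25:break
print(o["time_s"])
s=vision.read_camera("side");t=vision.read_camera("top")
cv2.imwrite("pics/s14.png",cv2.resize(s["frame"][240:380,250:390,::-1],None,fx=4,fy=4,interpolation=cv2.INTER_CUBIC))
cv2.imwrite("pics/t14.png",cv2.resize(t["frame"][170:270,95:195,::-1],None,fx=5,fy=5,interpolation=cv2.INTER_CUBIC))
```

```text
0.1 [ 0.6 -3.2  1.2] along 0.7 across -3.2
0.2 [ 0.6 -2.8  0.3] along 0.4 across -2.9
0.3 [ 1.2 -2.3  0.9] along 0.8 across -2.5
0.4 [ 2.6 -2.2  0.6] along 1.9 across -2.9
0.5 [ 1.7 -2.6  0.6] along 0.6 across -3.0
0.6 [ 2.2 -2.6  1. ] along 0.8 across -3.3
0.7 [ 1.7 -1.5  1.5] along 0.6 across -2.2
0.76 [ 1.  -1.4  2.5] along -0.1 across -1.7
0.8 [ 1.2 -1.4  2. ] along 0.0 across -1.8
26.1667
```

View pics/s14.png

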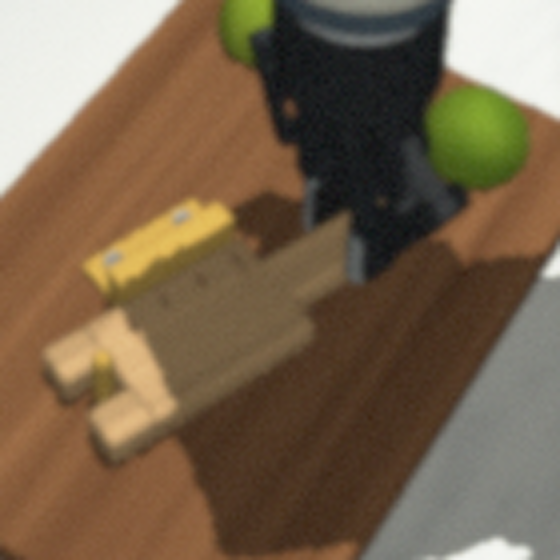

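View pics/t14.png

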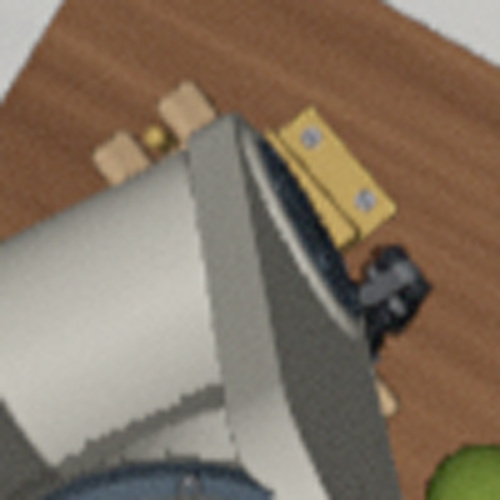

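Run:
```python
from h import *
from workcell import *
pin=np.array([.5296,.3218]);p0=np.array([.3960,.3388]);z=.0062;h0=-.12
bot.dwell(.1);f0=get_obs()["wrist_force"];m0=get_obs()["ft_torque"]
for dth in np.arange(.81,.93,.01):
    R=np.array([[np.cos(dth),-np.sin(dth)],[np.sin(dth),np.cos(dth)]]);d=R@(p0-pin);p=pin+d*(1-.0006/.134)
    bot.servo_line([*p,z],toolq(h0+dth),velocity=.03);bot.dwell(.05)
    o=get_obs();d=o["wrist_force"]-f0;a=np.array([np.cos(h0+dth),np.sin(h0+dth)])
    print(round(dth,3),"along",round(float(d[:2]@a),1),"across",round(float(d[1]*a[0]-d[0]*a[1]),1),(o["ft_torque"]-m0).round(2))
    if d[1]*a[0]-d[0]*a[1]>8:break
print(o["time_s"])
s=vision.read_camera("side");t=vision.read_camera("top")
cv2.imwrite("pics/s15.png",cv2.resize(s["frame"][280:360,250:350,::-1],None,fx=6,fy=6,interpolation=cv2.INTER_CUBIC))
```

```text
0.81 along 0.7 across 2.2 [ 0.37  0.32 -0.01]
0.82 along 0.6 across 3.0 [ 0.51  0.4  -0.04]
0.83 along 0.5 across 3.1 [0.58 0.41 0.06]
0.84 along 0.5 across 2.4 [ 0.59  0.45 -0.05]
0.85 along 1.0 across 5.3 [0.8  0.82 0.07]
0.86 along 2.5 across 13.8 [ 1.99  1.66 -0.1 ]
28.1667
```

View pics/s15.png

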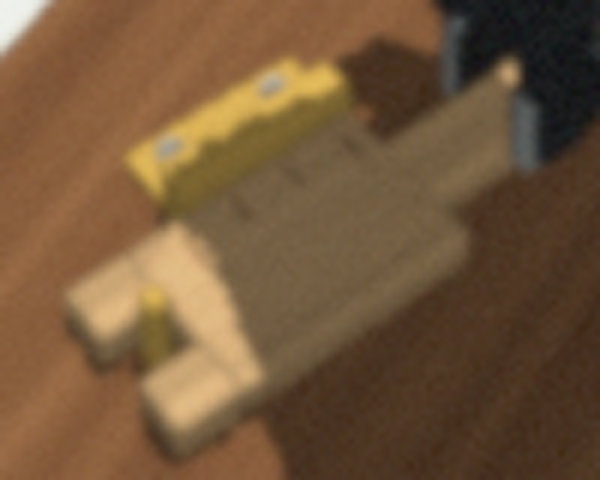

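Run:
```python
from h import *
from workcell import *
pin=np.array([.5296,.3218]);p0=np.array([.3960,.3388]);z=.0062;h0=-.12;dth=.853
R=np.array([[np.cos(dth),-np.sin(dth)],[np.sin(dth),np.cos(dth)]]);d=R@(p0-pin);p=pin+d*(1-.0006/.134)
a=np.array([np.cos(h0+dth),np.sin(h0+dth)])
bot.servo_line([*p,z],toolq(h0+dth),velocity=.03);bot.dwell(.1);f0=get_obs()["wrist_force"]
for k in range(1,8):
    q=p+a*.001*k
    bot.servo_line([*q,z],velocity=.03);bot.dwell(.05);d=get_obs()["wrist_force"]-f0
    print(k,"along",round(float(d[:2]@a),1),"across",round(float(d[1]*a[0]-d[0]*a[1]),1))
    if d[:2]@a<-6:break
q=p+a*.001*(k-.6);bot.servo_line([*q,z],velocity=.03);bot.dwell(.1)
hand.move_gripper(.055,20);bot.dwell(.1)
bot.servo_line([*q,.09],velocity=.12)
bot.reach([.30,.30,.20],toolq(h0+dth))
print(get_obs()["time_s"])
s=vision.read_camera("side");t=vision.read_camera("top")
cv2.imwrite("pics/s16.png",cv2.resize(s["frame"][250:360,250:390,::-1],None,fx=5,fy=5,interpolation=cv2.INTER_CUBIC))
cv2.imwrite("pics/t16.png",cv2.resize(t["frame"][170:280,95:195,::-1],None,fx=5,fy=5,interpolation=cv2.INTER_CUBIC))
```

```text
1 along -3.7 across -1.8
2 along -6.6 across -2.7
31.6667
```

View pics/s16.png

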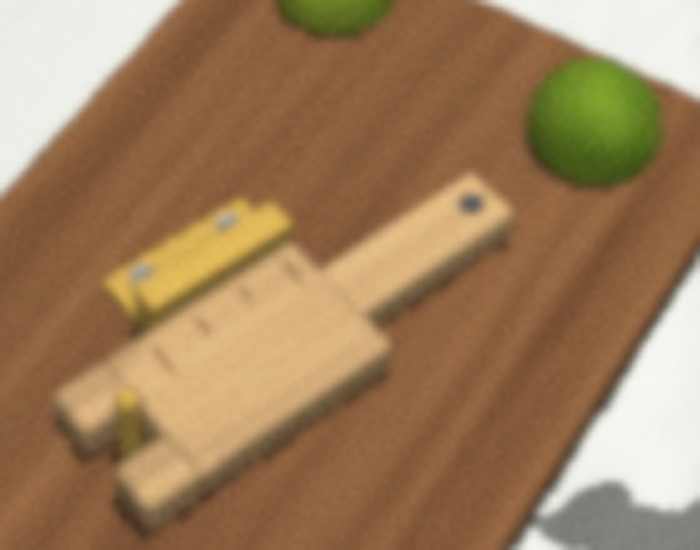

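View pics/t16.png

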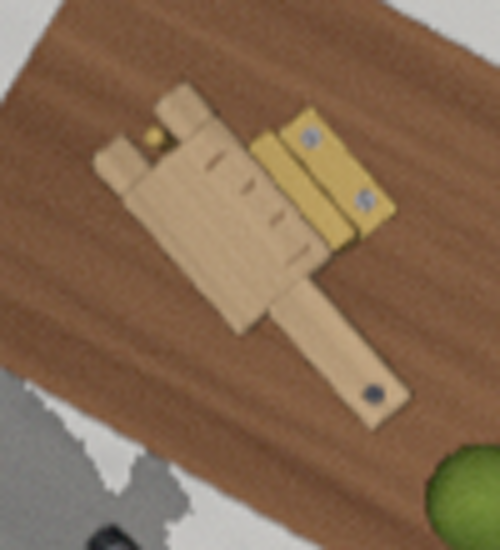

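Run:
```python
from h import *
from workcell import *
t=vision.read_camera("top");s=vision.read_camera("side")
h=cv2.cvtColor(t["frame"],cv2.COLOR_RGB2HSV);print(h[220,140].tolist(),h[240,110].tolist(),h[205,152].tolist())
m=mask(t,(10,50,140),(19,112,255),(110,180,75,80))
m=cv2.morphologyEx(m,cv2.MORPH_OPEN,np.ones((2,2)))
P,mu,a=guide_axis(t,m,.035)
if a[0]<0:a=-a
n=np.array([-a[1],a[0]]);U=(P-mu)@a;W=(P-mu)@n
th=np.arctan2(a[1],a[0]);print("head",th,"U",U.min(),U.max(),"W",W.min(),W.max())
org=mu+a*((U.min()+.130+U.max()-.055)/2)+n*(W.min()+W.max())/2
pin=np.array([.5295,.3218]);print("origin",org,"fork-pin guide frame",(org+.038*a-pin)@a,(org+.038*a-pin)@n)
for P_ in(.73,):
    x=np.array([np.cos(P_),np.sin(P_)]);y=np.array([-x[1],x[0]]);print("pivot frame origin",(org-pin)@x,(org-pin)@y)
bt=mask(t,(19,113,100),(32,255,255),(138,185,45,40));c=big(bt)[:,0].astype(float);Q=np.array([plane(t,p,.043)[:2] for p in c])
r=cv2.minAreaRect((Q*1000).astype(np.float32));print("fence",r, np.radians(r[2]))
o=get_obs();print(o["time_s"],o["wrist_force"].round(2))
for u in((471,204),):print("hole tri",tri(t,(95+374/5,170+394/5),s,(250+u[0]/5,250+u[1]/5)))
```

```text
[16, 84, 180] [12, 134, 112] [21, 124, 183]
head 0.7475001890394258 U -0.10462734709262878 0.07958955311775825 W -0.029890946230961956 0.029303892277323957
origin [0.49805485 0.29595615] fork-pin guide frame -0.0026304258619069165 0.002423014283690735
pivot frame origin -0.04066660539598266 0.001711639420647919
fence ((513.7432861328125, 245.3835906982422), (68.79706573486328, 35.28547668457031), 42.1937255859375) 0.736419435157583
31.8667 [-0.81 -0.61  0.18]
hole tri (array([0.4117042 , 0.21777478, 0.03346937]), np.float64(0.0015527782003107399))
```

Run:
```python
from h import *
from workcell import *
t=vision.read_camera("top")
m=mask(t,(28,100,30),(50,255,255),(170,200,80,90));n_,l,st,ce=cv2.connectedComponentsWithStats(m);print([plane(t,ce[i],.035)[:2].round(3).tolist() for i in range(1,n_) if st[i][4]>60])
print(hand_in())
```

```text
[[0.472, 0.096], [0.365, 0.166]]
the job is handed in; nothing more can be done
None
```

I picked up the wooden guide by its blade and lowered it over the brass pin about 0.85 rad off the fence. I pushed the fork home and let go. Then I gripped the handle, swung the guide about the pin until it touched the fence, nudged the fork home again, released it and moved the arm clear. The job was handed in at about 32 s of the 56 s allowed.

**Last checks, from the cameras**

| Check | Measured | Limit |
|---|---|---|
| Heading compared with the fence | about 0.01 rad off | 0.05 rad |
| Guide's middle line, y in the pivot frame | about +1.7 mm | -3 to +5.5 mm |
| Guide's origin, x in the pivot frame | about -41 mm | below -25 mm |
| Fork's fully-home point to the pin axis | about 3.6 mm | 9 mm |
| Height of the guide's top | 33.5 mm (35 mm when flat on the board) | ±4 mm |

- **Other objects:** both lime halves measured exactly where they were at the start. The arm did not come near the tumbler or the pepper mill, but I did not measure those two again.
- **Mismatches:** the open fingertips stood about 25–30 mm higher than the stated tool frame, so a first trial close met nothing above the guide. I set the heights from the pictures and the wrist force instead. The calibration is good to about 2 mm, so the small offsets in the table are near the limit of what I could measure.

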